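Set the spray-air valve two turns off its seat

TASK

The hand valve for the spray gun's air line has to be set. Take its wheel by the black crank handle, turn it clockwise (seen from above) until it is shut against its stop, then turn it back open exactly two full turns, and finish there with the gripper still holding the handle. Leave the tumbler, the dropper bottle and the tile next to it undisturbed.

Things in the scene. Friction and masses are not known exactly. Their poses are not given: they have to be found in the camera images.
- valve_stand: The valve, fixed to the table: a grey foot plate 130x170x10 mm, a brass pipe run along its y axis with hose tails ending 103 mm either side, and above them a fixed round white dial plate, 152 mm across, its top 77 mm above the table. Origin: centre of the foot's underside, on the wheel's upright axis; z up.
- valve_wheel (a joint): Turn of the blue wheel about its upright axis, in rad, over several turns: 0 = shut, at a hard stop; it grows as the valve opens (counterclockwise from above), to 25.1 at the open stop; two full turns open = 12.57. It starts partly open at an unknown place. The wheel does not rise or sink as it turns; rubbing friction holds it where it is left (about 2 to 4 N at the handle moves it).
- wheel_centre (a point): Centre of the blue five-spoke wheel, 95 mm above the table, on its axis. The rim is a round bar 11 mm thick on a circle of 50 mm radius; hub and rim stay below 104 mm above the table.
- crank_handle: Black upright round crank handle, 23 mm in diameter and 50 mm tall, standing on the wheel's rim 50 mm from the wheel's axis, from 103 to 153 mm above the table. It spins freely about its own upright axis, so the gripper can keep one orientation while carrying it round the circle. Origin: centre of its underside.
- handle_grip (a point): Point on the crank handle's axis 28 mm above its underside (131 mm above the table): where to grip it from above.
- stop_mark (a point): Broad red mark on the white dial plate, 66 mm from the wheel's axis, 78 mm above the table (the eleven other ticks are thin and dark). The handle stands in the same direction from the axis as this mark when the valve is shut at its stop, and again after every full turn.
- bisque_tumbler: Bystander, loose: pale unglazed tumbler, 76 mm across, 82 mm tall, standing beside the valve. Origin: centre of its underside.
- dropper_bottle: Bystander, loose: small dark grey dropper bottle, 35 mm across, 82 mm tall, standing beside the valve. Origin: centre of its underside.
- test_tile_black: Bystander, loose: flat test tile with black brush strokes, 52x85x6 mm, lying behind the valve. Origin: centre of its underside.

How it is judged:
By the outcome, as a careful person would: the job done as asked, in the order asked, and still so for the second after the job is handed in, while the arm keeps its last pose, push and grip.
It also fails if it takes over 61 s, if anything falls off the work surface, if the arm or the gripper's body presses on something with over 40 N, if the wrist force passes 120 N, or if a joint passes its speed limit or range.

ROBOT

A 6-joint arm with a two-finger parallel gripper is mounted at the origin on the work surface; the furniture and walls round the work are solid. World frame = base frame: x ahead of the robot, y to its left, z up, the work surface at z = 0. Lengths are in m, angles in degrees, forces in N, time in s.
With the tool pointing down it reaches from about 0.3 to 0.75 m from the base axis. Payload 8.5 kg.
Tool frame: the origin (TCP) lies between the finger pads, 19 mm behind the fingertips; this is the grasp point; z points along the fingers, y is the line along which they close (so a half turn about z gives the same grasp; the last joint's range is limited). The gripper opens to 85 mm and grips with 20 to 120 N. Pads are 22 mm wide; open, the fingers measure 114 mm over their backs; the gripper's body (76 mm by 85 mm) begins 54 mm behind the grasp point. The pads swing forward as they close: fully open they stand 13 mm farther back than shut.
Start: joints at [61.404, 21.807, 74.336, -0, 83.858, -12.336], TCP at [0.154, 0.528, 0.25] pointing down, gripper open.
Joint ranges: [-178.18, 178.18], [-50.72, 133.34], [12.68, 142.11], [-81.47, 261.47], [9.98, 163.14], [-165.26, 165.26]. Speed limits (degrees/s): [136.94, 136.94, 180, 180, 180, 180].

INTERFACE

Orientations are given as a 3x3 rotation matrix whose columns are the frame's x, y, z axes.
In Python, from rig import env gives the robot as it stands.
- The arm moves only by the tool move_arm, never from a script. Its argument "plan" is a list of rows, each a list of 7 numbers: the turn, a rotation vector about the tool's x, y, z in degrees, then the shift along the tool's x, y, z in cm, then the gripper command: -1 is shut, 1 is fully open, values between are in proportion. In form: [[ax, ay, az, tx, ty, tz, jaw], ...]. A call has 1 to 5 rows; each row is the pose to reach, as a shift and turn from the pose commanded when the call began, along the tool's axes at that moment; what a row does not reach only later rows make up. A row lasts 1/10 s, in which the tool goes at most 50 mm and 8.59 degrees, less where a joint would pass 70% of its speed; a pose out of reach is approached as far as the arm can. A call with a gripper value outside its range is refused whole. The fingers move at their own pace and stop on an object; "squeeze" is the grip in N (left out, the last holds). Time passes only in rows, so rows that repeat a pose let the fingers close. It gives the time, the measured TCP pose, the force, the opening and the grip force at its end, in the units of the state.
- env.observe(): the state, without advancing time (a new reading comes with each control period).
- env.get_image(name): name is "scene" or "top" or "wrist"; returns a dict with "color" (480x640x3 uint8, red, green, blue), "fov_y" (degrees; the focal length in pixels is half the picture's height over the tangent of half this angle, whatever the lens; pixels are square), "cx", "cy" (the principal point, pixels), "R" (3x3) and "t" (3): a world point X has camera coordinates R X + t. Camera axes: x right, y down, z forward; pixel columns grow to the right and rows downward; lengths in m; the calibration is good to about 2 mm. A picture is of the moment at which its call begins. There is no depth.
- env.close_job(): hands the job in; it is judged then, once.
Trained networks look in a picture, given as the dict that the camera call returned (one of the last four; its "shot" number tells which), for a name from the list of things; names that differ only in an ending like _2 or _b are one class to them, and where a whole thing is asked for, a point or a joint stands for the part that bears it (a point fixed in the world has none). Each returns a list of dicts, best first, with "conf" (0 to 1); they miss things now and then, are a little off and sometimes report something else, mostly with a low value. They report only what shows in the picture. A call takes as long as a camera call.
- env.outline_of(target, picture): "mask" (480x640 bool, what is visible of it) and "bbox" ([centre column, centre row, width, height] in pixels, round what is visible of it).
- env.tip_of(target, picture): "pixel" ([column, row] in pixels: a listed point, or the origin of a listed thing).
The state is a dict: "time_s": time; "q": joint angles; "qvel": joint speeds; "joint_efforts": joint torques, N m; "position": TCP position; "tool_rot": TCP orientation; "ft_force": force on the tool from outside, world axes, zero at the start; "wrist_torque": the same for the moment, N m; "grip_width": finger opening in m; "gripper_force": force on a finger pad.
Only numpy, scipy, OpenCV 4.12 (cv2) and the standard library are available. Lean on these libraries where they do the work, as an engineer would, in place of code of your own. Each camera call takes 0.05 s, during which the arm holds its last target. There are 200 camera calls.

## Working session

There is one attempt and no reset: what is moved stays moved. The work goes in short steps, Python scripts to look and compute and a tool call to move; the robot and the scene stay as the last step left them, time stands still between calls to the robot, and variables do not carry over. Pictures are saved under pics/ and viewed, at most 10 in all, crops included, and the job is handed in when it is done.

Besides the shell and the picture viewer there is one more tool, called after "Request:" as name(argument=value, ...), one argument or row to a line, values as JSON. move_arm: Moves the arm, as the interface text tells. Its arguments: {"type":"object","properties":{"plan":{"type":"array"},"squeeze":{"type":"number"}},"required":["plan"]}

```bash
mkdir -p pics; cat > h.py <<'E'
import numpy as np,cv2
from rig import env
def ray(p,px):
    f=240/np.tan(np.radians(p["fov_y"]/2)); R=np.array(p["R"]);t=np.array(p["t"])
    d=R.T@np.array([(px[0]-p["cx"])/f,(px[1]-p["cy"])/f,1]); return -R.T@t,d
def atz(p,px,z):
    c,d=ray(p,px); return c+d*(z-c[2])/d[2]
def save(p,n): cv2.imwrite(n,p["color"][:,:,::-1])
E
python3 - <<'E'
from h import *
Z=dict(wheel_centre=.095,handle_grip=.131,stop_mark=.078,valve_stand=0,crank_handle=.103,bisque_tumbler=0,dropper_bottle=0,test_tile_black=0)
for n in ("scene","top","wrist"):
    p=env.get_image(n); save(p,f"pics/{n}0.png"); print(n)
    for k,z in Z.items():
        r=env.tip_of(k,p)
        for q in r[:2]: print(k,np.round(q["pixel"]),round(q["conf"],2),atz(p,q["pixel"],z).round(4))
s=env.observe(); print(s["time_s"],s["position"],np.round(s["tool_rot"],3),s["grip_width"])
E
```

```text
scene
wheel_centre [306. 237.] 0.58 [0.4916 0.0802 0.095 ]
handle_grip [287. 232.] 0.84 [0.444  0.0676 0.131 ]
stop_mark [278. 259.] 0.76 [0.4242 0.0702 0.078 ]
valve_stand [308. 280.] 0.87 [0.4875 0.0715 0.    ]
crank_handle [285. 246.] 0.65 [0.4385 0.068  0.103 ]
bisque_tumbler [376. 323.] 0.58 [ 0.5208 -0.1008  0.    ]
dropper_bottle [255. 237.] 0.64 [0.4732 0.262  0.    ]
test_tile_black [344. 253.] 0.85 [0.5973 0.1071 0.    ]
test_tile_black [253. 235.] 0.45 [0.4734 0.2727 0.    ]
top
wheel_centre [308. 262.] 0.63 [0.4917 0.0671 0.095 ]
handle_grip [304. 290.] 0.62 [0.4422 0.0747 0.131 ]
stop_mark [313. 302.] 0.64 [0.4214 0.06   0.078 ]
valve_stand [306. 269.] 0.69 [0.485  0.0705 0.    ]
crank_handle [306. 289.] 0.48 [0.4444 0.0713 0.103 ]
bisque_tumbler [394. 246.] 0.58 [ 0.5248 -0.1034  0.    ]
dropper_bottle [210. 280.] 0.84 [0.4677 0.2568 0.    ]
test_tile_black [285. 210.] 0.95 [0.602  0.1077 0.    ]
wrist
1.35 [0.15399607 0.52798975 0.25002669] [[-0.96  0.28  0.  ]
 [ 0.28  0.96  0.  ]
 [-0.    0.   -1.  ]] 0.08555147173191373
```

```bash
python3 - <<'E'
import cv2,numpy as np
a=cv2.imread("pics/top0.png")[170:350,180:420]; b=cv2.imread("pics/scene0.png")[170:350,200:440]
cv2.imwrite("pics/c0.png",np.vstack([cv2.resize(x,None,fx=1.66*1,fy=1.66,interpolation=3) for x in(a,b)]))
E
```

```text
(no output)
```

View pics/c0.png

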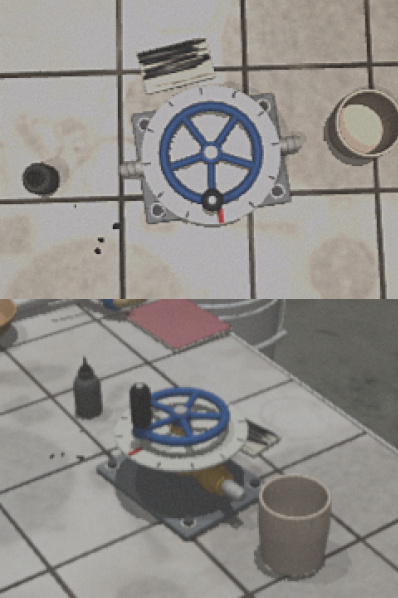

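The picture shows the handle (top px ≈308,290) just counterclockwise-before the red mark (≈313,300), with the wheel centre at ≈(307,262). The network points agree within a few mm, and the bystanders are lower than the fingertips will be. I'll move above the handle and level the tool yaw.

Request:
move_arm(
  plan=[
    [0,0,-8,-3.5,-3,0,0.2],
    [0,0,-16.26,-7.5,-6.5,0,0.2],
    [0,0,-16.26,-11.5,-10,0,0.2],
    [0,0,-16.26,-15.0,-13.5,0,0.2],
    [0,0,-16.26,-19,-17,0,0.2],
  ],
)

```text
time_s: 1.85
position: [0.2824, 0.3206, 0.2502]
tool_rot: [[-1.0, -0.001, 0.0], [-0.001, 1.0, 0.0], [-0.0, 0.0, -1.0]]
ft_force: [1.7, 1.3, -0.3]
grip_width: 0.0512
gripper_force: 0.0
```

```bash
python3 - <<'E'
from h import *
s=env.observe(); print(s["time_s"],s["position"],np.round(s["tool_rot"],3),s["grip_width"],s["q"])
E
```

```text
1.85 [0.28244006 0.32063457 0.25019175] [[-1.    -0.001  0.   ]
 [-0.001  1.     0.   ]
 [-0.     0.    -1.   ]] 0.051225618890127576 [ 3.26639641e+01  9.38186292e+00  9.21453365e+01 -2.36410096e-03
  7.84425463e+01 -5.73728337e+01]
```

Request:
move_arm(
  plan=[
    [0,0,0,-2.5,-4,0,0.2],
    [0,0,0,-5,-8,0,0.2],
    [0,0,0,-7.5,-12,0,0.2],
    [0,0,0,-10,-16,0,0.2],
    [0,0,0,-12.5,-20,0,0.2],
  ],
)

```text
time_s: 2.35
position: [0.4077, 0.1205, 0.2503]
tool_rot: [[-1.0, 0.0, 0.001], [0.0, 1.0, 0.0], [-0.001, 0.0, -1.0]]
ft_force: [1.3, 0.1, -0.3]
grip_width: 0.0513
gripper_force: 0.0
```

Request:
move_arm(
  plan=[
    [0,0,0,-1.2,-2,0,0.2],
    [0,0,0,-2.5,-4,0,0.2],
    [0,0,0,-2.5,-4,0,0.2],
  ],
)

```text
time_s: 2.65
position: [0.4333, 0.0804, 0.2499]
tool_rot: [[-1.0, 0.003, 0.0], [0.003, 1.0, -0.0], [-0.0, -0.0, -1.0]]
ft_force: [0.4, 0.1, 0.8]
grip_width: 0.0515
gripper_force: 0.0
```

```bash
python3 - <<'E'
from h import *
Z=dict(wheel_centre=.095,handle_grip=.131,stop_mark=.078,crank_handle=.103)
for n in ("wrist","top","scene"):
    p=env.get_image(n); save(p,f"pics/{n}1.png"); print(n,np.round(ray(p,(320,240))[0],3))
    for k,z in Z.items():
        for q in env.tip_of(k,p)[:1]: print(k,np.round(q["pixel"]),round(q["conf"],2),atz(p,q["pixel"],z).round(4))
    h=cv2.cvtColor(p["color"],cv2.COLOR_RGB2HSV)
    m=cv2.inRange(h,(100,110,50),(125,255,255))
    nn,lab,st,_=cv2.connectedComponentsWithStats(m); i=1+np.argmax(st[1:,4])
    pts=np.argwhere(lab==i)[:,::-1].astype(np.float32)
    w=np.array([atz(p,q,.095)[:2] for q in cv2.convexHull(pts)[:,0]],np.float32)
    print("blue",st[i],cv2.minEnclosingCircle(w), cv2.fitEllipse(w))
    r=cv2.inRange(h,(0,150,90),(5,255,255))|cv2.inRange(h,(174,150,90),(180,255,255))
    nn,lab,st,ce=cv2.connectedComponentsWithStats(r)
    for i in range(1,nn):
        if st[i,4]>8: print("red",st[i],atz(p,ce[i],.078).round(4))
s=env.observe(); print(s["time_s"],s["position"],s["q"])
E
```

```text
wrist [0.368 0.081 0.374]
wheel_centre [305. 286.] 0.98 [0.4937 0.0704 0.095 ]
handle_grip [301. 242.] 0.69 [0.4415 0.0692 0.131 ]
stop_mark [294. 210.] 0.66 [0.4273 0.0612 0.078 ]
crank_handle [304. 229.] 0.61 [0.4385 0.071  0.103 ]
blue [ 245  226  121  112 4120] ((0.4915880858898163, 0.07020355015993118), 0.05544932931661606) ((0.49150797724723816, 0.07000969350337982), (0.10951391607522964, 0.11049503833055496), 76.31136322021484)
red [515   0  21  12 166] [0.265  0.2451 0.078 ]
top [0.434 0.073 0.931]
wheel_centre [307. 260.] 0.73 [0.4958 0.0687 0.095 ]
stop_mark [308. 265.] 0.63 [0.4878 0.0673 0.078 ]
crank_handle [310. 266.] 0.22 [0.484 0.063 0.103]
blue [279 232  57  21 337] ((0.5126681923866272, 0.06757861375808716), 0.04958339035511017) ((0.5222101807594299, 0.06661722809076309), (0.04235353693366051, 0.0998525395989418), 176.1756591796875)
red [  0 164  65  20 129] [0.6678 0.5826 0.078 ]
red [192 399  17  15 123] [0.2482 0.2622 0.078 ]
scene [-0.006 -0.742  0.744]
wheel_centre [306. 238.] 0.84 [0.4895 0.0764 0.095 ]
handle_grip [284. 233.] 0.75 [0.4376 0.0677 0.131 ]
stop_mark [280. 259.] 0.66 [0.4267 0.0669 0.078 ]
crank_handle [284. 244.] 0.59 [0.4413 0.0738 0.103 ]
blue [ 432   21   73   29 1178] ((1.6565840244293213, 0.8806698322296143), 0.1993132084608078) ((1.664731740951538, 0.860307514667511), (0.27941668033599854, 0.4253685176372528), 136.18540954589844)
red [136 264  12   8  48] [0.2103 0.1884 0.078 ]
3.4 [0.43201302 0.08240668 0.25002241] [-4.69605260e+00  1.06911363e+01  9.04873961e+01 -2.73847906e-04
  7.88214788e+01 -9.46988610e+01]
```

View pics/wrist1.png

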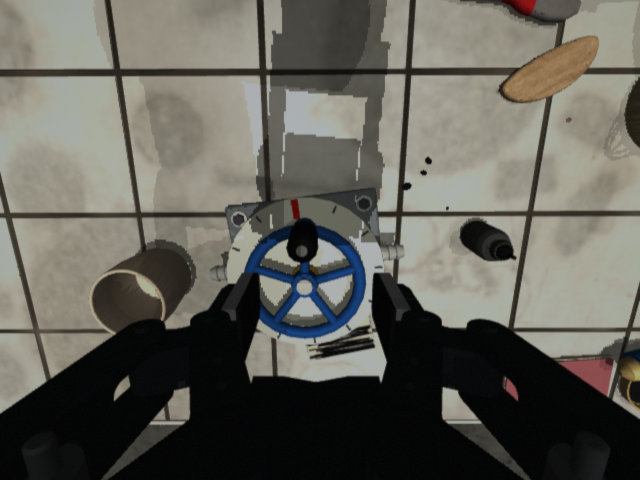

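The wrist view shows the handle (top ≈302,250, base ≈303,228), the red mark ≈(295,209) and the wheel hub ≈(305,287). The centre is (0.4915, 0.070), the handle is at ≈180° and the mark at ≈188°. Descending and gripping.

Request:
move_arm(
  plan=[
    [0,0,0,-0.95,-1.2,0,0.2],
    [0,0,0,-0.95,-1.2,4,0.2],
    [0,0,0,-0.95,-1.2,8,0.2],
    [0,0,0,-0.95,-1.2,11,0.2],
    [0,0,0,-0.95,-1.2,11.9,0.2],
  ],
  squeeze=50,
)

```text
time_s: 3.9
position: [0.4409, 0.0697, 0.1286]
tool_rot: [[-1.0, 0.001, -0.005], [0.001, 1.0, 0.0], [0.005, 0.0, -1.0]]
ft_force: [0.3, 0.6, 0.0]
grip_width: 0.0511
gripper_force: 0.0
```

Request:
move_arm(
  plan=[
    [0,0,0,0,0,0,-0.4],
    [0,0,0,0,0,0,-1],
    [0,0,0,0,0,0,-1],
    [0,0,0,0,0,0,-1],
    [0,0,0,0,0,0,-1],
  ],
  squeeze=50,
)

```text
time_s: 4.4
position: [0.4425, 0.0701, 0.1323]
tool_rot: [[-1.0, -0.0, 0.003], [-0.0, 1.0, -0.001], [-0.003, -0.001, -1.0]]
ft_force: [-0.5, -2.0, 6.9]
grip_width: 0.0213
gripper_force: 49.7
```

```bash
python3 - <<'E'
from h import *
p=env.get_image("wrist"); save(p,"pics/wrist2.png")
s=env.observe(); print(s["time_s"],s["position"],s["ft_force"],s["grip_width"],s["gripper_force"])
E
```

```text
4.45 [0.44250891 0.07009589 0.1322919 ] [ 1.5127603  -1.7869946   7.78813461] 0.021604207584543466 49.71075314562768
```

View pics/wrist2.png

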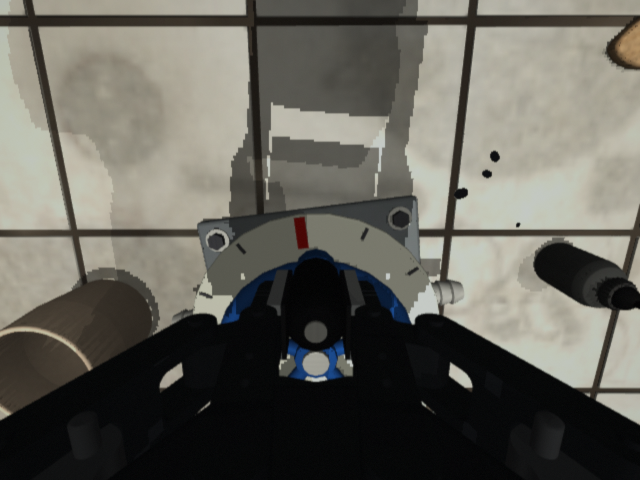

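Request:
move_arm(
  plan=[
    [0,0,0,-0.43,2.03,0,-1],
    [0,0,0,-1.65,3.72,0,-1],
    [0,0,0,-3.45,4.76,0,-1],
    [0,0,0,-5.52,4.97,0,-1],
    [0,0,0,-7.5,4.33,0,-1],
  ],
  squeeze=80,
)

```text
time_s: 4.95
position: [0.5168, 0.1141, 0.1323]
tool_rot: [[-1.0, -0.002, 0.0], [-0.002, 1.0, -0.001], [-0.0, -0.001, -1.0]]
ft_force: [-10.4, -11.0, 13.3]
grip_width: 0.0208
gripper_force: 81.0
```

```bash
cat > st.py <<'E'
from h import *
import sys
if len(sys.argv)>1:
    p=env.get_image("wrist"); save(p,sys.argv[1])
s=env.observe(); P=s["position"]; d=P[:2]-np.array([.4915,.0701])
print(s["time_s"],np.round(P,4),"F",np.round(s["ft_force"],1),"M",np.round(s["wrist_torque"],2),"ang",np.degrees(np.arctan2(d[1],d[0])).round(1),"r",np.hypot(*d).round(4),s["grip_width"],s["gripper_force"])
E
python3 st.py
```

```text
4.95 [0.5168 0.1141 0.1323] F [-10.4 -11.   13.3] M [-2.03  1.79  0.09] ang 60.1 r 0.0508 0.02082332713171254 81.00969482213259
```

Request:
move_arm(
  plan=[
    [0,0,0,-1.55,-1.39,-0.05,-1],
    [0,0,0,-2.39,-3.29,-0.1,-1],
    [0,0,0,-2.39,-5.37,-0.1,-1],
    [0,0,0,-1.55,-7.27,-0.1,-1],
    [0,0,0,0,-8.66,-0.1,-1],
  ],
)

```text
time_s: 5.45
position: [0.5175, 0.0265, 0.1325]
tool_rot: [[-1.0, 0.001, 0.003], [0.001, 1.0, 0.001], [-0.003, 0.001, -1.0]]
ft_force: [0.1, 9.2, 2.5]
grip_width: 0.0207
gripper_force: 80.0
```

```bash
python3 st.py
```

```text
5.45 [0.5175 0.0265 0.1325] F [0.1 9.2 2.5] M [ 1.72  0.19 -0.02] ang -59.2 r 0.0508 0.02074064915909539 80.00624427571893
```

Request:
move_arm(
  plan=[
    [0,0,0,1.98,-0.64,0,-1],
    [0,0,0,4.05,-0.43,0,-1],
    [0,0,0,5.85,0.61,0,-1],
    [0,0,0,6.74,1.68,0,-1],
    [0,0,0,7.2,2.62,0,-1],
  ],
)

```text
time_s: 5.95
position: [0.4451, 0.0536, 0.1326]
tool_rot: [[-1.0, 0.0, 0.004], [0.0, 1.0, -0.0], [-0.004, -0.0, -1.0]]
ft_force: [7.2, -0.2, -6.9]
grip_width: 0.0206
gripper_force: 80.0
```

```bash
python3 st.py
```

```text
5.95 [0.4451 0.0536 0.1326] F [ 7.2 -0.2 -6.9] M [-0.09 -1.3   0.01] ang -160.4 r 0.0492 0.020568666672731963 79.98647617176175
```

Request:
move_arm(
  plan=[
    [0,0,0,0.13,0.42,0,-1],
    [0,0,0,0.23,0.84,0,-1],
    [0,0,0,0.26,1.06,0,-1],
    [0,0,0,0.28,1.27,0,-1],
    [0,0,0,0.28,1.27,0,-1],
  ],
)

```text
time_s: 6.45
position: [0.4428, 0.0642, 0.1325]
tool_rot: [[-1.0, -0.001, 0.003], [-0.001, 1.0, -0.005], [-0.003, -0.005, -1.0]]
ft_force: [3.4, -14.4, -2.7]
grip_width: 0.0209
gripper_force: 80.8
```

```bash
python3 st.py
```

```text
6.45 [0.4428 0.0642 0.1325] F [  3.4 -14.4  -2.7] M [-2.37 -0.59  0.03] ang -173.1 r 0.049 0.02087592901611948 80.82384774461389
```

Request:
move_arm(
  plan=[
    [0,0,0,0,0.1,0,-1],
    [0,0,0,0,0.2,0,-1],
    [0,0,0,0,0.2,0,-1],
    [0,0,0,0,0.2,0,-1],
  ],
)

```text
time_s: 6.85
position: [0.4429, 0.0645, 0.1326]
tool_rot: [[-1.0, -0.001, 0.002], [-0.001, 1.0, -0.008], [-0.002, -0.008, -1.0]]
ft_force: [2.0, -26.2, -2.5]
grip_width: 0.0208
gripper_force: 81.1
```

```bash
python3 st.py pics/w3.png
```

```text
6.9 [0.4429 0.0645 0.1326] F [  1.9 -24.8  -2.3] M [-4.22 -0.41  0.05] ang -173.4 r 0.049 0.02038654059665754 81.0564913507551
```

View pics/w3.png

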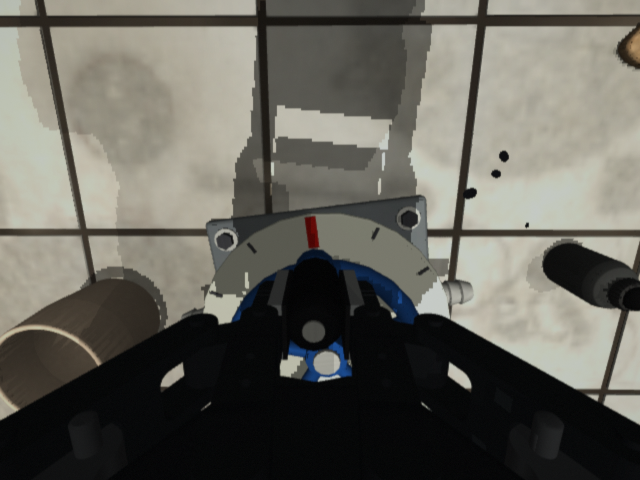

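Shut confirmed: the force rises 14→26 N while the tool stands still, and the handle lines up with the red mark (≈312,232). Now opening two turns from about −173°.

Request:
move_arm(
  plan=[
    [0,0,0,-0.15,-1.05,0,-1],
    [0,0,0,-0.28,-1.47,0,-1],
    [0,0,0,-1.15,-2.97,0,-1],
    [0,0,0,-2.48,-4.09,0,-1],
    [0,0,0,-4.11,-4.68,0,-1],
  ],
)

```text
time_s: 7.4
position: [0.4822, 0.021, 0.1324]
tool_rot: [[-1.0, 0.0, -0.002], [0.0, 1.0, 0.001], [0.002, 0.001, -1.0]]
ft_force: [-2.2, 8.6, 5.7]
grip_width: 0.0208
gripper_force: 82.1
```

```bash
python3 st.py
```

```text
7.4 [0.4822 0.021  0.1324] F [-2.2  8.6  5.7] M [ 1.63  0.22 -0.03] ang -100.7 r 0.05 0.020833080518291462 82.09199951961637
```

Request:
move_arm(
  plan=[
    [0,0,0,-2.08,0.07,0,-1],
    [0,0,0,-3.95,0.98,0,-1],
    [0,0,0,-5.28,2.58,0,-1],
    [0,0,0,-5.86,4.58,0,-1],
    [0,0,0,-5.57,6.63,0,-1],
  ],
)

```text
time_s: 7.9
position: [0.5397, 0.0873, 0.1324]
tool_rot: [[-1.0, 0.001, 0.001], [0.001, 1.0, -0.001], [-0.001, -0.001, -1.0]]
ft_force: [-4.5, -6.1, 5.7]
grip_width: 0.021
gripper_force: 82.1
```

```bash
python3 st.py
```

```text
7.9 [0.5397 0.0873 0.1324] F [-4.5 -6.1  5.7] M [-1.15  1.02  0.01] ang 19.6 r 0.0511 0.02099979478254547 82.1193265914917
```

Request:
move_arm(
  plan=[
    [0,0,0,1.1,1.76,0,-1],
    [0,0,0,2.83,2.93,0,-1],
    [0,0,0,4.87,3.29,0,-1],
    [0,0,0,6.89,2.78,0,-1],
    [0,0,0,8.53,1.5,0,-1],
  ],
)

```text
time_s: 8.4
position: [0.4538, 0.1023, 0.1326]
tool_rot: [[-1.0, -0.001, 0.004], [-0.001, 1.0, -0.001], [-0.004, -0.001, -1.0]]
ft_force: [16.3, -9.6, -7.9]
grip_width: 0.021
gripper_force: 80.4
```

```bash
python3 st.py
```

```text
8.4 [0.4538 0.1023 0.1326] F [16.3 -9.6 -7.9] M [-1.75 -2.86  0.06] ang 139.5 r 0.0496 0.021001360493452127 80.41946483775973
```

Request:
move_arm(
  plan=[
    [0,0,0,0.98,-1.84,0,-1],
    [0,0,0,1.12,-3.91,0,-1],
    [0,0,0,0.41,-5.86,0,-1],
    [0,0,0,-1.03,-7.36,0,-1],
    [0,0,0,-2.96,-8.14,0,-1],
  ],
)

```text
time_s: 8.9
position: [0.4822, 0.0208, 0.1324]
tool_rot: [[-1.0, 0.001, -0.002], [0.001, 1.0, 0.002], [0.002, 0.002, -1.0]]
ft_force: [-0.7, 15.7, 5.5]
grip_width: 0.0205
gripper_force: 82.4
```

```bash
python3 st.py
```

```text
8.9 [0.4822 0.0208 0.1324] F [-0.7 15.7  5.5] M [ 2.68  0.02 -0.02] ang -100.7 r 0.0502 0.02050064607206946 82.37216223031282
```

Request:
move_arm(
  plan=[
    [0,0,0,-2.08,0.07,0,-1],
    [0,0,0,-3.95,0.98,0,-1],
    [0,0,0,-5.28,2.58,0,-1],
    [0,0,0,-5.86,4.58,0,-1],
    [0,0,0,-5.57,6.63,0,-1],
  ],
)

```text
time_s: 9.4
position: [0.5397, 0.0872, 0.1325]
tool_rot: [[-1.0, 0.001, 0.001], [0.001, 1.0, -0.001], [-0.001, -0.001, -1.0]]
ft_force: [-5.3, -5.9, 5.7]
grip_width: 0.0208
gripper_force: 82.4
```

Request:
move_arm(
  plan=[
    [0,0,0,1.1,1.76,0,-1],
    [0,0,0,2.83,2.93,0,-1],
    [0,0,0,4.87,3.29,0,-1],
    [0,0,0,6.89,2.78,0,-1],
    [0,0,0,8.53,1.5,0,-1],
  ],
)

```text
time_s: 9.9
position: [0.4537, 0.1022, 0.1326]
tool_rot: [[-1.0, -0.001, 0.004], [-0.001, 1.0, -0.001], [-0.004, -0.001, -1.0]]
ft_force: [16.9, -10.1, -8.4]
grip_width: 0.0209
gripper_force: 80.9
```

Request:
move_arm(
  plan=[
    [0,0,0,0.7,-1.1,0,-1],
    [0,0,0,1.06,-2.17,0,-1],
    [0,0,0,1.17,-3.04,0,-1],
    [0,0,0,1.16,-3.56,0,-1],
    [0,0,0,1.13,-3.82,0,-1],
  ],
)

```text
time_s: 10.4
position: [0.4428, 0.064, 0.1325]
tool_rot: [[-1.0, 0.001, 0.002], [0.001, 1.0, 0.001], [-0.002, 0.001, -1.0]]
ft_force: [5.1, 3.3, -0.1]
grip_width: 0.0212
gripper_force: 81.8
```

Request:
move_arm(
  plan=[
    [0,0,0,0,0,0,-1],
    [0,0,0,0,0,0,-1],
    [0,0,0,0,0,0,-1],
  ],
)

```text
time_s: 10.7
position: [0.4428, 0.0639, 0.1325]
tool_rot: [[-1.0, -0.0, 0.002], [-0.0, 1.0, -0.001], [-0.002, -0.001, -1.0]]
ft_force: [6.0, -1.7, 1.1]
grip_width: 0.0206
gripper_force: 81.9
```

```bash
python3 st.py pics/w4.png; python3 - <<'E'
from h import *
p=env.get_image("scene")
for k in("bisque_tumbler","dropper_bottle","test_tile_black"):
    for q in env.tip_of(k,p)[:1]: print(k,np.round(q["pixel"]),q["conf"])
E
```

```text
10.75 [0.4428 0.0639 0.1325] F [ 4.7 -2.1  0.1] M [-0.35 -0.83  0.05] ang -172.8 r 0.0491 0.020701547577052677 81.94623313844204
bisque_tumbler [375. 324.] 0.61
dropper_bottle [250. 237.] 0.84
test_tile_black [346. 256.] 0.86
```

View pics/w4.png

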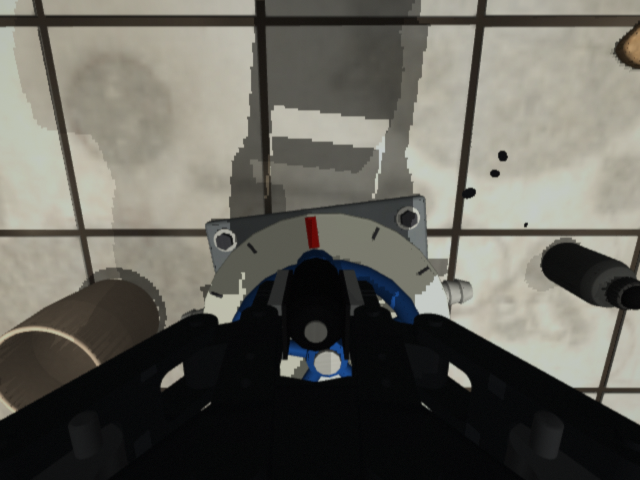

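The handle (≈316,331) is again in line with the red mark (≈312,232), within about 0.5 mm of the stop position after two full turns. The bystanders are where they were, so I'm handing in.

```bash
python3 -c "
from rig import env; print(env.close_job())"
```

```text
the job is handed in; nothing more can be done
None
```

The valve was turned clockwise until shut against its stop, then opened two full turns (within about 1°); I handed the job in with the gripper still holding the handle and the tumbler, bottle and tile undisturbed.

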